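Eject a used pipette tip into the discard tray

ROBOT

A 7-joint arm with a two-finger parallel gripper is mounted at the origin on a cart in front of the work surface, level with it; the furniture and walls round the work are solid. World frame = base frame: x ahead of the robot, y to its left, z up, the work surface at z = 0. Lengths are in m, angles in degrees, forces in N, time in s.
With the tool pointing down it reaches from about 0.425 to 0.925 m from the base axis. Payload 6.8 kg.
Tool frame: the origin (TCP) lies on the centre line of the jaws, within the pads' length; the fingertips stand ctrl.finger_overhang ahead of it and the grasp point (between the pads) lies 2 mm behind it (ctrl.finger_overhang is the distance from the TCP to the fingertips, in m); z points along the fingers, y is the line along which they close (so a half turn about z gives the same grasp; the last joint's range is limited). The gripper opens to 88 mm and grips with 3 to 60 N. Pads are 20 mm wide; open, the fingers measure 115 mm over their backs; the gripper's body (75 mm by 178 mm) begins 61 mm behind the grasp point.
Start: joints at [57.004, 27.33, 1.283, 89.118, -0.659, 63.558, -4.761], TCP at [0.304, -0.602, 0.24] pointing down, gripper open.
Joint ranges: [-169.35, 169.35], [-19.33, 120.38], [-80.79, 83.38], [13.8, 139.57], [-78.32, 258.32], [9.67, 109.79], [-169.56, 169.56]. Speed limits (degrees/s): [136.94, 136.94, 180, 180, 180, 180, 180].

INTERFACE

Orientations are given as a 3x3 rotation matrix whose columns are the frame's x, y, z axes.
In Python, from workcell import ctrl gives the robot as it stands.
- The arm moves only by the tool play_rows, never from a script. Its argument "increments" is one flat list of numbers, 7 for each row, row after row: the opening, from -1 (shut) to 1 (fully open), then the shift along the tool's x, y, z in mm, then the turn, a rotation vector about the tool's x, y, z in degrees. A call has exactly 8 rows; each row shifts and turns the commanded pose from where the row before left it, along the tool's axes as they then stand; what a row does not reach is not made up. A row lasts 1/10 s, in which the tool goes at most 50 mm and 8.59 degrees, less where a joint would pass 70% of its speed; a pose out of reach is approached as far as the arm can. A call with a gripper value outside its range is refused whole. The fingers move at their own pace and stop on an object; the grip force is fixed at half the most. Time passes only in rows, so rows that do not move let the fingers close, or fill a call up. It gives the time, the measured TCP pose, the force, the opening and the grip force at its end, in the units of the state.
- ctrl.sense(): the state, without advancing time (a new reading comes with each control period).
- ctrl.snapshot(name): name is "scene" or "top" or "wrist"; returns (picture, depth): 480x640x3 uint8, red, green, blue; 480x640 float32, m along the optical axis (not along the pixel's ray), 0 where there is no reading.
- ctrl.get_calibration(name): a dict with "K" (3x3 intrinsics, pixels), "R" (3x3) and "t" (3): a world point X has camera coordinates R X + t. Camera axes: x right, y down, z forward; pixel columns grow to the right and rows downward; lengths in m; the calibration is good to about 2 mm. The wrist camera is an equidistant fisheye: a pixel r from the principal point sees the ray r / f radians off the axis. A picture is of the moment at which its call begins: read the wrist's pose just before it. get_calibration takes no time and is no camera call; for the wrist camera it gives the pose at the moment of the call.
- ctrl.finish_job(): hands the job in; it is judged then, once.
The state is a dict: "clock": time; "q": joint angles; "joint_velocities": joint speeds; "joint_efforts": joint torques, N m; "eef_pos": TCP position; "tool_rot": TCP orientation; "wrist_force": force on the tool from outside, world axes, zero at the start; "torque": the same for the moment, N m; "width": finger opening in m; "gripper_force": force on a finger pad.
Only numpy, scipy, OpenCV 4.12 (cv2) and the standard library are available. Lean on these libraries where they do the work, as an engineer would, in place of code of your own. Each camera call takes 0.05 s, during which the arm holds its last target. There are 200 camera calls.

TASK

Bring the empty instrument tray under the tip of the pipette that is held in the rod stand, then press the pipette's button down through its first stop, all the way to its bottom stop, so that the used tip is ejected and drops into the tray, and let the button come back up. Press gently enough that the clamp does not slip down its rod, and leave the stain bottle and the rubber blower standing where they are.

Things in the scene. Friction and masses are not known exactly. Their poses are not given: they have to be found in the camera images.
- stand: Grey rod stand, fixed: flat foot 130 mm (x) by 170 mm (y), 12 mm thick, steel rod 12 mm thick and 255 mm high. Origin: centre of the foot's underside. The pipette hangs upright 120 mm in front of the origin (-x of this frame), 55 mm clear of the foot's front edge, so the tray fits under it, long side against that edge.
- jaw (a point): Point on the pipette's axis, mid-height of the aluminium clamp jaw (46 mm wide in y, 16 mm high) that holds the white pipette (31 mm thick) on the rod; its height varies. The clamp is held by friction and slides down the rod under about 25 N. A finger hook 46 to 60 mm above this point sticks out 38 mm toward -x of the stand.
- button_top (a point): Centre of the flat top of the pipette's round grey button, 25 mm wide, 11 mm thick, pressed straight down; the highest part (z 0.29 to 0.34). Its stroke, 12 to 28 mm, depends on the volume set and cannot be seen: a light spring, a first stop with a firmer spring (about 10 N), then the grip of the tip (about 13 N), given up in the last 3 mm before the solid bottom stop, 10 mm after the first.
- tip: Used clear tip on the pipette's nozzle, loose once ejected: a cone 60 mm long, 14 mm wide hub at the top, 1.5 mm at the point. Origin: centre of the point at its lower end; z runs up the tip.
- tip_mid (a point): Point on the tip's axis halfway along it, 30 mm from the point.
- tray: Shallow cream instrument tray, loose, empty, 100 mm (x) by 200 mm (y), 20 mm high, walls 2 mm, floor 3 mm thick, 0.09 to 0.18 kg. Origin: centre of the underside.
- stain_b: Bystander: stain bottle, 48 mm in diameter, 106 mm high, loose. Origin: centre of the underside.
- blower: Bystander: black rubber lens blower, 51 mm in diameter, 97 mm high, loose. Origin: centre of the underside.

How it is judged:
By the outcome, as a careful person would: the job done as asked, in the order asked, and still so for the second after the job is handed in, with the robot touching nothing.
It also fails if it takes over 58 s, if anything falls off the work surface, if the arm or the gripper's body presses on something with over 40 N, if the wrist force passes 120 N, or if a joint passes its speed limit or range.

## Working session

There is one attempt and no reset: what is moved stays moved. The work goes in short steps, Python scripts to look and compute and a tool call to move; the robot and the scene stay as the last step left them, time stands still between calls to the robot, and variables do not carry over. Pictures are saved under pics/ and viewed, at most 10 in all, crops included, and the job is handed in when it is done.

Besides the shell and the picture viewer there is one more tool, called after "Request:" by a JSON object that holds its "fn" and its "kwargs". play_rows: Moves the arm, as the interface text tells. Its arguments: {"type":"object","properties":{"increments":{"type":"array"}},"required":["increments"]}

```bash
mkdir -p pics; ls; python3 - <<'E'
from workcell import ctrl
import numpy as np,cv2
s=ctrl.sense();print({k:np.round(v,3).tolist() for k,v in s.items()}, ctrl.finger_overhang)
ims=[]
for n in("scene","top"):
    p,d=ctrl.snapshot(n);np.savez(f"{n}.npz",p=p,d=d,**ctrl.get_calibration(n))
    c=ctrl.get_calibration(n);print(n,c)
    cv2.imwrite(f"pics/{n}0.png",p[...,::-1])
E
```

```text
pics
{'clock': 0.0, 'q': [57.002, 27.376, 1.279, 89.178, -0.656, 63.558, -4.76], 'joint_velocities': [-0.068, -0.077, 0.046, -0.029, 0.079, -0.001, 0.009], 'joint_efforts': [-0.002, -58.285, 1.534, -27.261, -0.054, 0.017, 0.0], 'eef_pos': [0.304, -0.602, 0.239], 'tool_rot': [[0.893, 0.451, -0.001], [0.451, -0.893, 0.002], [-0.0, -0.002, -1.0]], 'wrist_force': [-0.132, 0.345, 0.016], 'torque': [-0.004, -0.002, -0.002], 'gripper_force': 0.0, 'width': 0.088} 0.017
scene {'K': array([[605.20052589,   0.        , 313.77154598],
       [  0.        , 605.20052589, 239.51189694],
       [  0.        ,   0.        ,   1.        ]]), 'R': array([[ 0.81482373, -0.57970783, -0.00105971],
       [-0.43994505, -0.61718397, -0.65232837],
       [ 0.37750583,  0.53199885, -0.75793574]]), 't': array([-0.44042486,  0.44716275,  0.96711251])}
top {'K': array([[480.60207339,   0.        , 320.35848345],
       [  0.        , 480.60207339, 249.47414962],
       [  0.        ,   0.        ,   1.        ]]), 'R': array([[-0.0091072 , -0.99995109, -0.00385725],
       [-0.98300413,  0.00966004, -0.18332913],
       [ 0.18335742,  0.00212208, -0.98304402]]), 't': array([0.09134758, 0.60929836, 1.0525875 ])}
```

View pics/scene0.png

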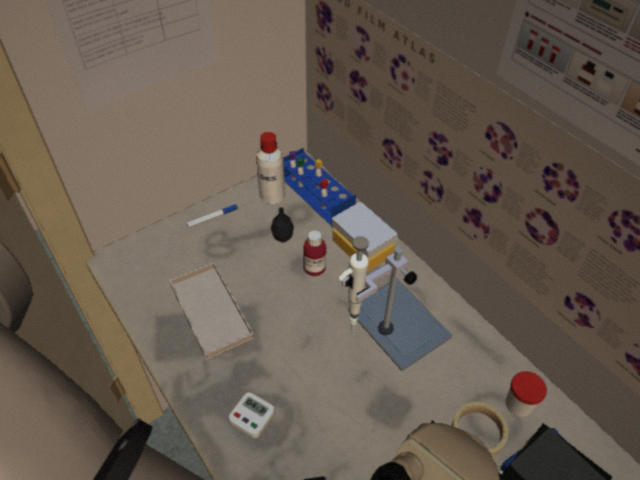

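View pics/top0.png

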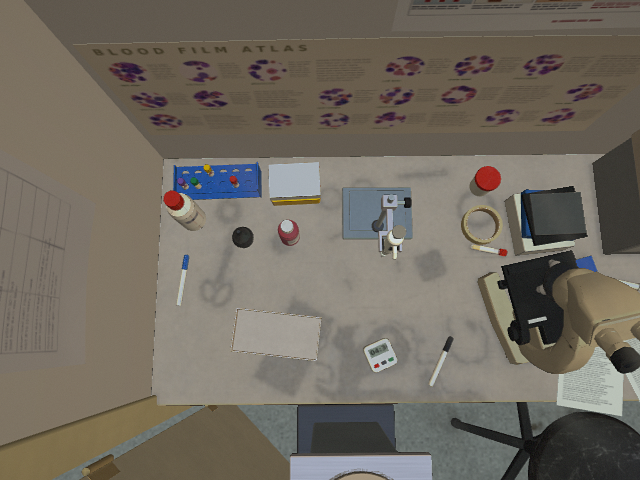

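Both views show the tray, top-view corners near (236,309), (322,318), (317,360) and (232,350). The stand foot is at about (343–411, 187–240), and the button is at top (398,233) and scene (361,243). The tip point is at scene (354,330), the blower at top (243,237) and the bottle at top (289,232).

```bash
cat > h.py <<'E'
import numpy as np,cv2
from workcell import ctrl
def cloud(p,d,K,R,t):
    v,u=np.mgrid[:480,:640]
    X=np.stack([(u-K[0,2])/K[0,0]*d,(v-K[1,2])/K[1,1]*d,d],-1)
    return (X-t)@R
def load(n):
    z=np.load(n+".npz");return z['p'],z['d'],z['K'],z['R'],z['t']
def ray(n,u,v):
    p,d,K,R,t=load(n);r=np.linalg.inv(K)@[u,v,1];return -R.T@t,R.T@r/np.linalg.norm(r)
def tri(a,b):
    (o1,r1),(o2,r2)=a,b
    s=np.linalg.lstsq(np.c_[r1,-r2],o2-o1,rcond=None)[0]
    A,B=o1+s[0]*r1,o2+s[1]*r2;return (A+B)/2,np.linalg.norm(A-B)
E
python3 - <<'E'
from h import *
np.set_printoptions(precision=4,suppress=True)
T=load("top");W=cloud(*T);S=cloud(*load("scene"))
def box(n,C,u0,u1,v0,v1,z0,z1):
    c=C[v0:v1,u0:u1].reshape(-1,3);c=c[(c[:,2]>z0)&(c[:,2]<z1)]
    print(n,len(c),"min",c.min(0),"max",c.max(0),"med",np.median(c,0));return c
print("table z",np.median(W[370:395,180:340,2]),np.median(S[340:390,300:330,2]))
for nm,C,b in(("top",W,(222,332,300,368)),("scn",S,(165,260,260,360))):
    c=box("tray "+nm,C,*b,.012,.03)
    print(cv2.minAreaRect((c[:,:2]*1000).astype(np.float32)))
c=box("foot",W,335,416,183,245,.006,.018);print(cv2.minAreaRect((c[:,:2]*1000).astype(np.float32)))
for nm,C,b in(("top",W,(375,420,215,260)),("scn",S,(330,385,230,345))):
    c=box("pip "+nm,C,*b,.1,.4);z=c[:,2].max()
    k=c[c[:,2]>z-.006];print("button",k.min(0),k.max(0),k.mean(0),len(k))
box("blower",W,225,262,220,255,.05,.12);b=box("bottle",W,270,305,215,250,.05,.13);k=b[b[:,2]>.1];print(k.mean(0))
box("bottleS",S,295,333,228,280,.03,.13);box("blowS",S,268,297,205,245,.02,.13)
print(tri(ray("top",398,231),ray("scene",361,241)))
for n,I in(("top",T[0]),("scene",load("scene")[0])):pass
a=cv2.resize(T[0][180:260,360:440],None,fx=5,fy=5,interpolation=2);b=cv2.resize(load("scene")[0][225:345,310:430],(400,400),interpolation=2)
cv2.imwrite("pics/c1.png",np.hstack([a,b])[...,::-1])
E
```

```text
table z 0.0004745618078549488 0.0008806849423622968
tray top 326 min [0.3599 0.0879 0.0121] max [0.48   0.2951 0.027 ] med [0.4161 0.2038 0.0203]
((419.865966796875, 190.98779296875), (200.21139526367188, 99.9708480834961), 83.12332916259766)
tray scn 638 min [0.3577 0.084  0.012 ] max [0.4812 0.2953 0.0267] med [0.4211 0.1789 0.0191]
((419.35009765625, 189.8287353515625), (204.43667602539062, 101.22909545898438), 83.08292388916016)
foot 2507 min [ 0.6311 -0.1373  0.0061] max [0.785  0.0492 0.018 ] med [ 0.7109 -0.0295  0.0138]
((707.9195556640625, -43.98759460449219), (153.98643493652344, 186.50872802734375), 0.11384555697441101)
pip top 780 min [ 0.5526 -0.0726  0.1014] max [ 0.6745 -0.0287  0.3355] med [ 0.5867 -0.0477  0.2466]
button [ 0.5772 -0.0621  0.3296] [ 0.6012 -0.0396  0.3355] [ 0.5891 -0.0511  0.3324] 156
pip scn 1736 min [ 0.5504 -0.0768  0.1004] max [ 0.6539 -0.031   0.3362] med [ 0.5843 -0.058   0.2322]
button [ 0.5764 -0.0653  0.3303] [ 0.6001 -0.0398  0.3362] [ 0.5879 -0.0531  0.3326] 169
blower 268 min [0.625  0.2473 0.0505] max [0.6657 0.2887 0.1012] med [0.6419 0.2657 0.0646]
bottle 372 min [0.6311 0.1365 0.05  ] max [0.6759 0.1825 0.1108] med [0.6482 0.158  0.0828]
[0.6554 0.1605 0.1062]
bottleS 726 min [0.6289 0.1326 0.0302] max [0.7334 0.2022 0.1116] med [0.6461 0.1474 0.0766]
blowS 512 min [0.6197 0.2426 0.02  ] max [0.6675 0.286  0.1007] med [0.6382 0.2569 0.0555]
(array([ 0.5912, -0.0507,  0.3308]), np.float64(0.0018723088327497132))
```

View pics/c1.png

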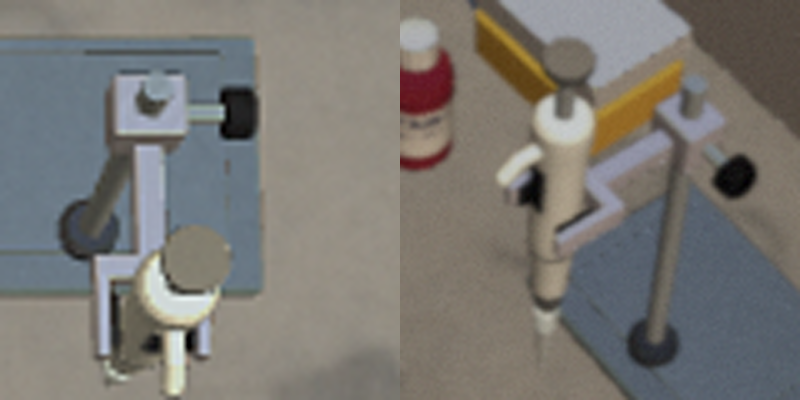

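The crop shows the button top at top ≈(399,232) and scene ≈(361,243). The clamp jaw opens toward −x, with the hook on the −x side. The plan is to grip the tray's −x long wall near its +y end and drag it under the tip. First I'll align the tool and go around above the pipette.

```bash
cat > plan.py <<'E'
import sys
from h import *
def rows(pts,g,start=None):
    """pts: [(x,y,z,theta,n)], tool down, theta = heading of tool x"""
    s=ctrl.sense();p=s['eef_pos'].copy() if start is None else np.array(start[:3])
    R=s['tool_rot'];th=np.degrees(np.arctan2(R[1,0],R[0,0])) if start is None else start[3]
    for x,y,z,t,n in pts:
        d0,t0=np.array([x,y,z])-p,(t-th+180)%360-180
        a,ta=p.copy(),th
        for i in range(1,n+1):
            d=a0=p+d0*i/n if False else None
            tgt=np.array([x,y,z])-d0*(1-i/n);tt=th+t0*i/n
            c,sn=np.cos(np.radians(ta)),np.sin(np.radians(ta))
            Rt=np.array([[c,sn,0],[sn,-c,0],[0,0,-1.]])
            m=np.round((Rt.T@(tgt-a))*2000)/2;r=np.round(-(tt-ta)*2)/2
            a=a+Rt@m/1000;ta-=r
            print([g,*map(float,m),0,0,float(r)],end=',\n')
        p,th=a,ta
    print("end",np.round(p,4),round(th,2))
    return p,th
E
sed -i '/d=a0/d' plan.py
python3 - <<'E'
from plan import *
e=rows([(.38,-.35,.40,83,8),(.50,0,.40,83,8),(.381,.275,.12,83,10),(.381,.275,.10,83,6)],1)
def onz(n,u,v,z):
    o,r=ray(n,u,v);return o+r*(z-o[2])/r[2]
for u,v in((343,188),(412,188),(412.4,239),(343,240)):print(onz("top",u,v,.012))
print("tip",tri(ray("scene",353.5,332),ray("scene",353.5,332))[0] if 0 else "")
o,r=ray("scene",354,333);print("tip z at x=.589",(o+r*(.589-o[0])/r[0]))
E
```

```text
[1, 22.5, -24.0, -20.0, 0, 0, -7.0],
[1, 25.5, -20.5, -20.5, 0, 0, -7.0],
[1, 28.0, -18.0, -20.0, 0, 0, -7.0],
[1, 29.5, -14.0, -20.0, 0, 0, -7.0],
[1, 31.5, -10.5, -20.0, 0, 0, -7.0],
[1, 32.0, -6.5, -20.5, 0, 0, -7.0],
[1, 33.0, -2.5, -20.0, 0, 0, -7.0],
[1, 32.5, 1.5, -20.0, 0, 0, -7.0],
[1, 45.5, 9.5, -0.0, 0, 0, -0.0],
[1, 45.0, 9.5, -0.0, 0, 0, -0.0],
[1, 45.5, 9.0, -0.0, 0, 0, -0.0],
[1, 45.0, 9.5, -0.0, 0, 0, -0.0],
[1, 45.5, 9.5, -0.0, 0, 0, -0.0],
[1, 45.5, 9.5, -0.0, 0, 0, -0.0],
[1, 45.0, 9.0, -0.0, 0, 0, -0.0],
[1, 45.5, 9.5, -0.0, 0, 0, -0.0],
[1, 26.0, -15.0, 28.0, 0, 0, -0.0],
[1, 25.5, -15.5, 28.0, 0, 0, -0.0],
[1, 26.0, -15.0, 28.0, 0, 0, -0.0],
[1, 25.5, -15.5, 28.0, 0, 0, -0.0],
[1, 26.0, -15.0, 28.0, 0, 0, -0.0],
[1, 25.5, -15.5, 28.0, 0, 0, -0.0],
[1, 26.0, -15.0, 28.0, 0, 0, -0.0],
[1, 26.0, -15.5, 28.0, 0, 0, -0.0],
[1, 25.5, -15.0, 28.0, 0, 0, -0.0],
[1, 26.0, -15.5, 28.0, 0, 0, -0.0],
[1, -0.0, 0.0, 3.5, 0, 0, -0.0],
[1, -0.0, 0.0, 3.0, 0, 0, -0.0],
[1, -0.0, 0.0, 3.5, 0, 0, -0.0],
[1, -0.0, 0.0, 3.0, 0, 0, -0.0],
[1, -0.0, 0.0, 3.5, 0, 0, -0.0],
[1, -0.0, 0.0, 3.5, 0, 0, -0.0],
end [0.3809 0.2751 0.0998] 82.8
[0.77172624 0.02857288 0.012     ]
[ 0.76997073 -0.14103979  0.012     ]
[ 0.64193305 -0.1363628   0.012     ]
[0.64112925 0.03089025 0.012     ]
tip 
tip z at x=.589 [ 0.589      -0.05763413  0.08332701]
```

```bash
python3 - <<'E'
from h import *
W=cloud(*load("top")).reshape(-1,3)
W=W[(W[:,2]>.05)&(W[:,2]<.6)]
for y in np.arange(-.7,.1,.05):
    for x in(.2,.25,.3,.35,.4,.45,.5,.55): 
        m=W[(abs(W[:,0]-x-.025)<.025)&(abs(W[:,1]-y-.025)<.025)]
        print(f"{m[:,2].max() if len(m) else 0:.2f}",end=' ')
    print(f"y={y:.2f}")
E
```

```text
0.00 0.00 0.00 0.00 0.00 0.00 0.00 0.00 y=-0.70
0.00 0.00 0.00 0.00 0.00 0.00 0.00 0.12 y=-0.65
0.00 0.00 0.00 0.00 0.00 0.00 0.00 0.06 y=-0.60
0.00 0.00 0.00 0.00 0.00 0.00 0.00 0.00 y=-0.55
0.00 0.00 0.00 0.00 0.00 0.00 0.00 0.00 y=-0.50
0.00 0.00 0.20 0.26 0.40 0.39 0.35 0.19 y=-0.45
0.00 0.00 0.20 0.44 0.41 0.39 0.35 0.23 y=-0.40
0.00 0.00 0.00 0.43 0.40 0.39 0.34 0.19 y=-0.35
0.00 0.00 0.00 0.00 0.00 0.18 0.19 0.18 y=-0.30
0.00 0.00 0.00 0.00 0.00 0.00 0.00 0.00 y=-0.25
0.00 0.00 0.00 0.00 0.00 0.00 0.00 0.00 y=-0.20
0.00 0.00 0.00 0.00 0.00 0.00 0.00 0.00 y=-0.15
0.00 0.00 0.00 0.00 0.00 0.00 0.00 0.34 y=-0.10
0.00 0.00 0.00 0.00 0.00 0.00 0.00 0.34 y=-0.05
0.00 0.00 0.00 0.00 0.00 0.00 0.00 0.00 y=0.00
0.00 0.00 0.00 0.00 0.00 0.00 0.00 0.00 y=0.05
```

Request:
{"fn": "play_rows", "kwargs": {"increments": [1,0,0,-40,0,0,-7,1,0,0,-40,0,0,-7,1,0,0,-40,0,0,-7,1,0,0,-40,0,0,-7,1,0,0,-40,0,0,-7,1,0,0,-40,0,0,-7,1,0,0,-40,0,0,-7,1,0,0,-40,0,0,-7]}}

```text
clock: 0.9
eef_pos: [0.3041, -0.6021, 0.561]
tool_rot: [[0.12, 0.993, -0.0], [0.993, -0.12, 0.001], [0.0, -0.0, -1.0]]
wrist_force: [0.4, -0.6, -1.0]
width: 0.0877
gripper_force: 0.0
```

```bash
python3 - <<'E'
from plan import *
print(ctrl.sense()['q'])
rows([(.38,-.35,.56,83,6),(.50,0,.45,83,10),(.381,.275,.12,83,12),(.381,.275,.10,83,4)],1)
E
```

```text
[ 62.22084279  22.89340058  -7.41879558  55.66465884   2.93685516
 101.63478853  49.05680133]
[1, 43.0, 7.5, 0.0, 0, 0, 0.0],
[1, 43.5, 7.5, 0.5, 0, 0, 0.0],
[1, 43.0, 7.5, -0.0, 0, 0, 0.0],
[1, 43.5, 7.5, 0.0, 0, 0, 0.0],
[1, 43.0, 7.5, 0.5, 0, 0, 0.0],
[1, 43.5, 7.5, -0.0, 0, 0, 0.0],
[1, 36.0, 7.5, 11.0, 0, 0, 0.0],
[1, 36.5, 8.0, 11.0, 0, 0, 0.0],
[1, 36.0, 7.5, 11.0, 0, 0, 0.0],
[1, 36.0, 8.0, 11.0, 0, 0, 0.0],
[1, 36.5, 7.5, 11.0, 0, 0, 0.0],
[1, 36.0, 7.5, 11.0, 0, 0, 0.0],
[1, 36.5, 8.0, 11.0, 0, 0, 0.0],
[1, 36.0, 7.5, 11.0, 0, 0, 0.0],
[1, 36.0, 8.0, 11.0, 0, 0, 0.0],
[1, 36.5, 7.5, 11.0, 0, 0, 0.0],
[1, 21.5, -12.5, 27.5, 0, 0, 0.0],
[1, 21.5, -12.5, 27.5, 0, 0, 0.0],
[1, 21.5, -13.0, 27.5, 0, 0, 0.0],
[1, 21.5, -12.5, 27.5, 0, 0, 0.0],
[1, 21.5, -12.5, 27.5, 0, 0, 0.0],
[1, 22.0, -12.5, 27.5, 0, 0, 0.0],
[1, 21.5, -12.5, 27.5, 0, 0, 0.0],
[1, 21.5, -13.0, 27.5, 0, 0, 0.0],
[1, 21.5, -12.5, 27.5, 0, 0, 0.0],
[1, 21.5, -12.5, 27.5, 0, 0, 0.0],
[1, 21.5, -12.5, 27.5, 0, 0, 0.0],
[1, 21.5, -12.5, 27.5, 0, 0, 0.0],
[1, 0.0, -0.0, 5.0, 0, 0, 0.0],
[1, 0.0, -0.0, 5.0, 0, 0, 0.0],
[1, 0.0, -0.0, 5.0, 0, 0, 0.0],
[1, 0.0, -0.0, 5.0, 0, 0, 0.0],
end [0.3812 0.2749 0.1   ] 83.09
```

Request:
{"fn": "play_rows", "kwargs": {"increments": [1,43,7.5,0,0,0,0,1,43.5,7.5,0,0,0,0,1,43,7.5,0,0,0,0,1,43.5,7.5,0,0,0,0,1,43,7.5,0,0,0,0,1,43.5,7.5,0,0,0,0,1,36,7.5,0,0,0,0,1,36,8,11,0,0,0]}}

```text
clock: 1.7
eef_pos: [0.4064, -0.2794, 0.5496]
tool_rot: [[0.125, 0.992, 0.002], [0.992, -0.125, -0.001], [-0.001, 0.002, -1.0]]
wrist_force: [1.2, 0.7, 0.0]
width: 0.0877
gripper_force: 0.0
```

Request:
{"fn": "play_rows", "kwargs": {"increments": [1,36,7.5,13,0,0,0,1,36,8,13,0,0,0,1,36,7.5,12,0,0,0,1,36,7.5,12,0,0,0,1,36,8,12,0,0,0,1,36,7.5,12,0,0,0,1,36,8,12,0,0,0,1,36,7.5,12,0,0,0]}}

```text
clock: 2.5
eef_pos: [0.5031, -0.0018, 0.4499]
tool_rot: [[0.126, 0.992, -0.0], [0.992, -0.126, -0.0], [-0.0, -0.0, -1.0]]
wrist_force: [0.9, -0.3, -0.0]
width: 0.0878
gripper_force: 0.0
```

```bash
python3 - <<'E'
from plan import *
rows([(.381,.275,.13,83,12),(.381,.275,.10,83,4)],1)
E
```

```text
[1, 21.5, -13.0, 26.5, 0, 0, -0.0],
[1, 21.5, -13.0, 27.0, 0, 0, -0.0],
[1, 22.0, -13.0, 26.5, 0, 0, -0.0],
[1, 21.5, -13.0, 26.5, 0, 0, -0.0],
[1, 21.5, -13.0, 27.0, 0, 0, -0.0],
[1, 21.5, -13.0, 26.5, 0, 0, -0.0],
[1, 22.0, -13.0, 26.5, 0, 0, -0.0],
[1, 21.5, -13.0, 27.0, 0, 0, -0.0],
[1, 21.5, -13.0, 26.5, 0, 0, -0.0],
[1, 21.5, -13.0, 26.5, 0, 0, -0.0],
[1, 21.5, -13.0, 27.0, 0, 0, -0.0],
[1, 22.0, -13.0, 26.5, 0, 0, -0.0],
[1, -0.0, 0.0, 7.5, 0, 0, -0.0],
[1, -0.0, 0.0, 7.5, 0, 0, -0.0],
[1, -0.0, 0.0, 7.5, 0, 0, -0.0],
[1, -0.0, 0.0, 7.5, 0, 0, -0.0],
end [0.3809 0.2752 0.0999] 82.78
```

Request:
{"fn": "play_rows", "kwargs": {"increments": [1,21.5,-13,26.5,0,0,0,1,21.5,-13,27,0,0,0,1,22,-13,26.5,0,0,0,1,21.5,-13,26.5,0,0,0,1,21.5,-13,27,0,0,0,1,21.5,-13,26.5,0,0,0,1,22,-13,26.5,0,0,0,1,21.5,-13,27,0,0,0]}}

```text
clock: 3.3
eef_pos: [0.4208, 0.1821, 0.2361]
tool_rot: [[0.126, 0.992, 0.0], [0.992, -0.126, -0.0], [-0.0, 0.0, -1.0]]
wrist_force: [0.9, 0.1, -0.2]
width: 0.0877
gripper_force: 0.0
```

Request:
{"fn": "play_rows", "kwargs": {"increments": [1,21.5,-13,26.5,0,0,0,1,21.5,-13,26.5,0,0,0,1,21.5,-13,27,0,0,0,1,22,-13,26.5,0,0,0,1,0,0,15,0,0,0,1,0,0,15,0,0,0,1,0,0,10,0,0,0,1,0,0,0,0,0,0]}}

```text
clock: 4.1
eef_pos: [0.3809, 0.2723, 0.0896]
tool_rot: [[0.127, 0.992, -0.001], [0.992, -0.127, -0.002], [-0.002, -0.001, -1.0]]
wrist_force: [0.0, 0.3, 0.3]
width: 0.0878
gripper_force: 0.0
```

```bash
python3 - <<'E'
from plan import *
s=ctrl.sense();print(s['q'],s['wrist_force'])
p,d=ctrl.snapshot("wrist");q,_=ctrl.snapshot("top")
a=p;cv2.imwrite("pics/w1.png",np.hstack([cv2.resize(a,(480,360)),cv2.resize(q[200:400,200:380],(320,356)) if 0 else cv2.resize(q[190:400,190:377],(320,360))])[...,::-1])
rows([(.381,.275,.024,83,6)],1)
E
```

```text
[ -9.32941738  25.92981588 -40.70116539 121.80128959  25.75948277
  41.03403369 -74.38825079] [0.03683639 0.29456238 0.32796524]
[1, 0.5, -0.0, 11.0, 0, 0, -0.0],
[1, 0.0, -0.0, 11.5, 0, 0, -0.0],
[1, 0.5, -0.5, 11.0, 0, 0, -0.0],
[1, 0.0, 0.0, 11.0, 0, 0, -0.0],
[1, 0.5, -0.0, 11.5, 0, 0, -0.0],
[1, 0.0, -0.0, 11.0, 0, 0, -0.5],
end [0.3812 0.2748 0.024 ] 83.22
```

View pics/w1.png

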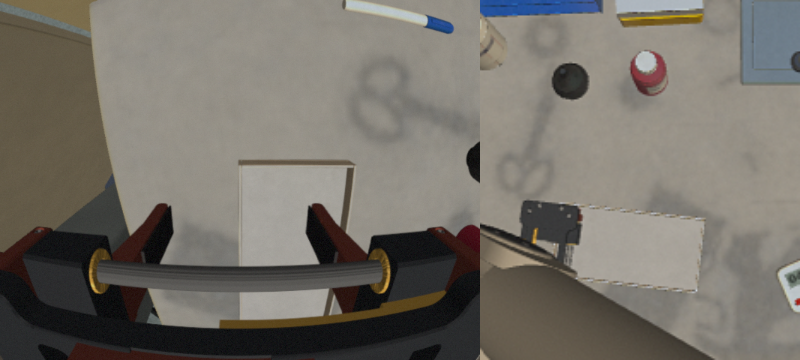

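The wrist view shows the tray's −x wall (column ≈240) midway between the fingers (165 and 312), clear of the end wall. I'll go down and close.

Request:
{"fn": "play_rows", "kwargs": {"increments": [1,0,0,15,0,0,0,1,0,0,15,0,0,0,1,0,0,15,0,0,0,1,0,0,10,0,0,0,1,0,0,10.5,0,0,0,1,0,0,0,0,0,0,-1,0,0,0,0,0,0,-1,0,0,0,0,0,0]}}

```text
clock: 5.0
eef_pos: [0.3811, 0.2741, 0.0256]
tool_rot: [[0.125, 0.992, 0.001], [0.992, -0.125, 0.001], [0.001, 0.001, -1.0]]
wrist_force: [0.1, 0.3, -0.3]
width: 0.0752
gripper_force: 0.0
```

Request:
{"fn": "play_rows", "kwargs": {"increments": [-1,0,0,0,0,0,0,-1,0,0,0,0,0,0,-1,0,0,0,0,0,0,-1,0,0,0,0,0,0,-1,0,0,0,0,0,0,-1,0,0,0,0,0,0,-1,0,0,0,0,0,0,-1,0,0,0,0,0,0]}}

```text
clock: 5.8
eef_pos: [0.3808, 0.2738, 0.0251]
tool_rot: [[0.125, 0.992, -0.0], [0.992, -0.125, -0.0], [-0.0, -0.0, -1.0]]
wrist_force: [-0.1, 0.8, 0.1]
width: 0.0112
gripper_force: 0.0
```

```bash
python3 - <<'E'
from plan import *
np.set_printoptions(precision=4,suppress=True)
s=ctrl.sense();print(s['eef_pos'],s['wrist_force'],s['width'],s['gripper_force'])
q,d=ctrl.snapshot("scene");K=ctrl.get_calibration("scene");W=cloud(q,d,**K)
q,d=ctrl.snapshot("top");K=ctrl.get_calibration("top");W2=cloud(q,d,**K)
for C in(W,W2):
    c=C.reshape(-1,3);c=c[(c[:,0]>.33)&(c[:,0]<.5)&(c[:,1]>.07)&(c[:,1]<.22)&(c[:,2]>.01)&(c[:,2]<.03)]
    print(len(c),c.min(0),c.max(0),cv2.minAreaRect((c[:,:2]*1000).astype(np.float32)))
E
```

```text
[0.3808 0.2738 0.0251] [-0.0681  0.8377  0.0542] 0.011193710688737465 0.0
427 [0.3574 0.0842 0.0101] [0.4718 0.2195 0.0257] ((414.9609680175781, 156.1249542236328), (137.32481384277344, 100.33795166015625), 82.98100280761719)
169 [0.3599 0.088  0.0117] [0.4725 0.2184 0.0248] ((415.8468933105469, 157.79412841796875), (133.5437774658203, 100.00346374511719), 83.32208251953125)
```

Request:
{"fn": "play_rows", "kwargs": {"increments": [-1,0,0,0,0,0,0,-1,0,0,0,0,0,0,-1,0,0,0,0,0,0,-1,0,0,0,0,0,0,-1,0,0,0,0,0,0,-1,0,0,0,0,0,0,-1,0,0,0,0,0,0,-1,0,0,0,0,0,0]}}

```text
clock: 6.7
eef_pos: [0.3808, 0.2738, 0.0252]
tool_rot: [[0.125, 0.992, 0.0], [0.992, -0.125, 0.0], [0.0, 0.0, -1.0]]
wrist_force: [0.5, -0.2, -0.7]
width: 0.0025
gripper_force: 30.0
```

```bash
python3 - <<'E'
from plan import *
rows([(.525,.0455,.0251,90,21),(.54,.0245,.0251,90,3)],-1)
E
```

```text
[-1, -10.0, 8.0, 0.0, 0, 0, -0.5],
[-1, -10.0, 8.5, 0.0, 0, 0, -0.0],
[-1, -10.0, 8.0, 0.0, 0, 0, -0.5],
[-1, -10.0, 8.0, 0.0, 0, 0, -0.5],
[-1, -10.0, 8.0, 0.0, 0, 0, -0.0],
[-1, -10.5, 7.5, 0.0, 0, 0, -0.5],
[-1, -10.0, 8.0, 0.0, 0, 0, -0.5],
[-1, -10.5, 7.5, 0.0, 0, 0, -0.0],
[-1, -10.0, 8.0, 0.0, 0, 0, -0.5],
[-1, -10.5, 7.5, 0.0, 0, 0, -0.5],
[-1, -10.5, 7.5, 0.0, 0, 0, -0.5],
[-1, -10.5, 7.5, 0.0, 0, 0, -0.0],
[-1, -10.0, 7.5, 0.0, 0, 0, -0.5],
[-1, -11.0, 7.5, 0.0, 0, 0, -0.5],
[-1, -10.5, 7.0, 0.0, 0, 0, -0.0],
[-1, -10.5, 7.5, 0.0, 0, 0, -0.5],
[-1, -10.5, 7.0, 0.0, 0, 0, -0.5],
[-1, -11.0, 7.5, 0.0, 0, 0, -0.0],
[-1, -10.5, 7.0, 0.0, 0, 0, -0.5],
[-1, -11.0, 7.0, 0.0, 0, 0, -0.5],
[-1, -10.5, 7.0, 0.0, 0, 0, -0.0],
[-1, -7.0, 5.0, 0.0, 0, 0, -0.0],
[-1, -7.0, 5.0, 0.0, 0, 0, -0.0],
[-1, -7.0, 5.0, 0.0, 0, 0, -0.0],
end [0.5401 0.0247 0.0252] 89.8
```

Request:
{"fn": "play_rows", "kwargs": {"increments": [-1,-10,8,0,0,0,-0.5,-1,-10,8.5,0,0,0,0,-1,-10,8,0,0,0,-0.5,-1,-10,8,0,0,0,-0.5,-1,-10,8,0,0,0,0,-1,-10.5,7.5,0,0,0,-0.5,-1,-10,8,0,0,0,-0.5,-1,-10.5,7.5,0,0,0,0]}}

```text
clock: 7.5
eef_pos: [0.436, 0.1857, 0.0251]
tool_rot: [[0.083, 0.997, -0.0], [0.997, -0.083, 0.0], [-0.0, -0.0, -1.0]]
wrist_force: [-0.8, -0.5, -0.5]
width: 0.0023
gripper_force: 30.0
```

Request:
{"fn": "play_rows", "kwargs": {"increments": [-1,-10,8,0,0,0,-0.5,-1,-10.5,7.5,0,0,0,-0.5,-1,-10.5,7.5,0,0,0,-0.5,-1,-10.5,7.5,0,0,0,0,-1,-10,7.5,0,0,0,-0.5,-1,-11,7.5,0,0,0,-0.5,-1,-10.5,7,0,0,0,0,-1,-10.5,7.5,0,0,0,-0.5]}}

```text
clock: 8.3
eef_pos: [0.491, 0.0989, 0.0252]
tool_rot: [[0.03, 1.0, -0.0], [1.0, -0.03, -0.0], [-0.0, -0.0, -1.0]]
wrist_force: [-0.2, 1.0, -0.0]
width: 0.0021
gripper_force: 30.0
```

```bash
python3 - <<'E'
from plan import *
p,d=ctrl.snapshot("scene");q,_=ctrl.snapshot("top");W=cloud(p,d,**ctrl.get_calibration("scene"))
cv2.imwrite("pics/m1.png",np.hstack([cv2.resize(p[180:400,140:440],(440,323)),cv2.resize(q[160:360,220:440],(355,323))])[...,::-1])
rows([(.525,.0455,.0251,90,5),(.54,.0245,.0251,90,3)],-1)
E
```

```text
[-1, -10.0, 7.0, 0.0, 0, 0, -0.5],
[-1, -10.5, 7.0, 0.0, 0, 0, -0.5],
[-1, -10.5, 6.5, 0.0, 0, 0, -0.0],
[-1, -10.0, 7.0, 0.0, 0, 0, -0.5],
[-1, -10.5, 6.5, 0.0, 0, 0, -0.5],
[-1, -7.0, 5.0, 0.0, 0, 0, 0.0],
[-1, -7.0, 5.0, 0.0, 0, 0, 0.0],
[-1, -7.0, 5.0, 0.0, 0, 0, 0.0],
end [0.5399 0.0246 0.0252] 90.1
```

View pics/m1.png

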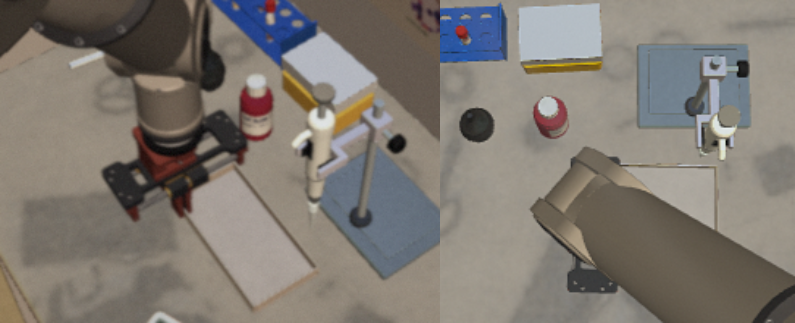

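The scene view shows the tray in the grip moving flat, with the bottle and blower clear. Before the last 90 mm I'll check the wrist's clearance to the pipette from the cloud.

```bash
python3 - <<'E'
from plan import *
e=ctrl.sense()['eef_pos']
P=[]
for n in("scene","top"):
    p,d=ctrl.snapshot(n);P.append(cloud(p,d,**ctrl.get_calibration(n)).reshape(-1,3))
P=np.vstack(P)
for z in np.arange(.06,.46,.04):
    c=P[(P[:,2]>z)&(P[:,2]<z+.04)&(np.hypot(P[:,0]-e[0],P[:,1]-e[1])<.16)]
    c=c[~((c[:,0]>.545)&(c[:,1]<-.02))]; c=c[~((c[:,0]>.6)&(c[:,1]>.12))]
    if len(c): print(f"{z:.2f}",len(c),np.round(np.percentile(c-e,1,axis=0),3)[:2],np.round(np.percentile(c-e,99,axis=0),3)[:2])
E
```

```text
0.06 91 [-0.083 -0.036] [ 0.077 -0.003]
0.10 2761 [-0.089 -0.035] [0.086 0.034]
0.14 426 [-0.042 -0.034] [0.013 0.032]
0.18 598 [-0.041 -0.04 ] [0.029 0.025]
0.22 721 [-0.04 -0.04] [0.03  0.012]
0.26 632 [-0.041 -0.04 ] [0.025 0.008]
0.30 565 [-0.06 -0.06] [0.042 0.001]
0.34 1220 [-0.075 -0.077] [0.055 0.058]
0.38 1865 [-0.072 -0.086] [0.044 0.046]
0.42 1548 [-0.086 -0.11 ] [0.016 0.011]
```

```bash
python3 - <<'E'
from plan import *
rows([(.530,.055,.0251,90,5),(.54,.0435,.0251,90,3)],-1)
E
```

```text
[-1, -8.5, 8.0, 0.0, 0, 0, -0.5],
[-1, -9.0, 8.0, 0.0, 0, 0, -0.0],
[-1, -8.5, 8.0, 0.0, 0, 0, -0.5],
[-1, -8.5, 8.0, 0.0, 0, 0, -0.5],
[-1, -9.0, 8.0, 0.0, 0, 0, -0.5],
[-1, -4.0, 3.5, 0.0, 0, 0, 0.0],
[-1, -3.5, 3.0, 0.0, 0, 0, 0.0],
[-1, -4.0, 3.5, 0.0, 0, 0, 0.0],
end [0.5401 0.0436 0.0252] 90.21
```

Request:
{"fn": "play_rows", "kwargs": {"increments": [-1,-8.5,8,0,0,0,-0.5,-1,-9,8,0,0,0,0,-1,-8.5,8,0,0,0,-0.5,-1,-8.5,8,0,0,0,-0.5,-1,-9,8,0,0,0,0,-1,-4,3.5,0,0,0,0,-1,-3.5,3,0,0,0,0,-1,-4,3.5,0,0,0,0]}}

```text
clock: 9.3
eef_pos: [0.5397, 0.0444, 0.0252]
tool_rot: [[0.003, 1.0, -0.0], [1.0, -0.003, 0.0], [0.0, -0.0, -1.0]]
wrist_force: [-0.8, 0.9, 1.6]
width: 0.0028
gripper_force: 30.0
```

```bash
python3 - <<'E'
from plan import *
print(ctrl.sense()['wrist_force'])
p,d=ctrl.snapshot("scene");q,_=ctrl.snapshot("top")
cv2.imwrite("pics/m2.png",np.hstack([cv2.resize(p[180:400,240:460],(400,400)),cv2.resize(q[170:370,260:460],(400,400))])[...,::-1])
E
```

```text
[-0.7788017   0.92203648  1.60096465]
```

View pics/m2.png

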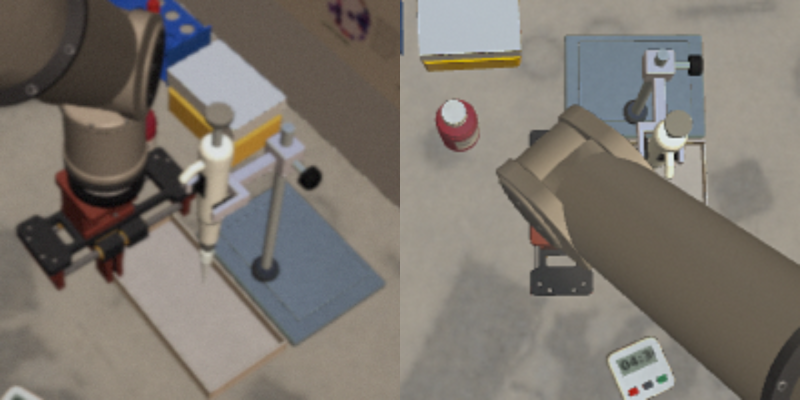

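The tray now sits under the tip with its long side along the foot edge. The tip is at scene-crop (204,285), inside the tray. I'll release, go straight up, shut the fingers and move over the button.

Request:
{"fn": "play_rows", "kwargs": {"increments": [-0.3,0,0,0,0,0,0,-0.3,0,0,0,0,0,0,-0.3,0,0,0,0,0,0,-0.3,0,0,0,0,0,0,-0.3,0,0,-10,0,0,0,-0.3,0,0,-15,0,0,0,-0.3,0,0,-25,0,0,0,-0.3,0,0,-40,0,0,0]}}

```text
clock: 10.2
eef_pos: [0.5386, 0.0439, 0.1158]
tool_rot: [[0.003, 1.0, -0.003], [1.0, -0.003, -0.0], [-0.0, -0.003, -1.0]]
wrist_force: [-0.0, -0.4, -0.4]
width: 0.0306
gripper_force: 0.0
```

Request:
{"fn": "play_rows", "kwargs": {"increments": [-1,0,0,-40,0,0,0,-1,0,0,-40,0,0,0,-1,0,0,-40,0,0,0,-1,0,0,-40,0,0,0,-1,0,0,-40,0,0,0,-1,0,0,-40,0,0,0,-1,0,0,-35,0,0,0,-1,0,0,0,0,0,0]}}

```text
clock: 11.0
eef_pos: [0.5412, 0.0457, 0.3966]
tool_rot: [[0.003, 1.0, 0.009], [1.0, -0.003, 0.001], [0.001, 0.009, -1.0]]
wrist_force: [0.1, -0.1, 1.0]
width: 0.0007
gripper_force: 0.0
```

```bash
python3 - <<'E'
from plan import *
s=ctrl.sense();print(s['eef_pos'],s['width'],s['wrist_force'])
q,d=ctrl.snapshot("top");np.savez("top.npz",p=q,d=d,**ctrl.get_calibration("top"))
q,d=ctrl.snapshot("scene");np.savez("scene.npz",p=q,d=d,**ctrl.get_calibration("scene"))
S=cloud(*load("scene")).reshape(-1,3)
k=S[(abs(S[:,0]-.589)<.03)&(abs(S[:,1]+.052)<.03)&(S[:,2]>.325)&(S[:,2]<.345)];print("button",len(k),k.min(0),k.max(0),k.mean(0))
b=S[(abs(S[:,0]-.65)<.04)&(abs(S[:,1]-.158)<.04)&(S[:,2]>.03)&(S[:,2]<.12)];print("bottle",np.median(b,0))
c=S[(S[:,0]>.5)&(S[:,0]<.66)&(S[:,1]>-.18)&(S[:,1]<.08)&(S[:,2]>.0145)&(S[:,2]<.028)];print("tray",c.min(0),c.max(0))
rows([(.589,-.052,.40,90,5),(.589,-.052,.358,90,3)],-1)
E
```

```text
[0.54123715 0.04573722 0.39657055] 0.0006837654815889445 [ 0.05501896 -0.10085826  1.02352901]
button 193 [ 0.57620603 -0.06524023  0.32538444] [ 0.60061331 -0.04067933  0.33581157] [ 0.58714367 -0.05385607  0.33201321]
bottle [0.64625411 0.1476068  0.07667696]
tray [ 0.53578091 -0.13659742  0.01451838] [0.65995006 0.06687247 0.02661879]
[-1, -19.5, 10.0, -1.5, 0, 0, -0.0],
[-1, -19.0, 10.0, -2.0, 0, 0, -0.0],
[-1, -19.5, 10.0, -1.5, 0, 0, -0.0],
[-1, -19.0, 9.5, -1.5, 0, 0, -0.0],
[-1, -19.5, 10.0, -2.0, 0, 0, -0.0],
[-1, 0.0, 0.0, 14.0, 0, 0, -0.0],
[-1, 0.0, 0.0, 14.0, 0, 0, -0.0],
[-1, 0.0, 0.0, 14.0, 0, 0, -0.0],
end [ 0.5888 -0.0521  0.3581] 89.83
```

Request:
{"fn": "play_rows", "kwargs": {"increments": [-1,-19.5,10,0,0,0,0,-1,-19,10,0,0,0,0,-1,-19.5,10,0,0,0,0,-1,-19,9.5,0,0,0,0,-1,-19,9,0,0,0,0,-1,0,0,15,0,0,0,-1,0,0,10,0,0,0,-1,0,0,0,0,0,0]}}

```text
clock: 11.9
eef_pos: [0.5867, -0.0512, 0.3628]
tool_rot: [[0.002, 1.0, -0.004], [1.0, -0.002, 0.001], [0.001, -0.004, -1.0]]
wrist_force: [-0.3, 0.2, 0.4]
width: 0.0003
gripper_force: 0.0
```

```bash
python3 - <<'E'
from plan import *
np.set_printoptions(precision=4,suppress=True)
q,d=ctrl.snapshot("scene");cv2.imwrite("pics/b1.png",cv2.resize(q[170:350,290:430],(467,600),interpolation=2)[...,::-1])
q,d=ctrl.snapshot("top")
s=ctrl.sense();print(s['eef_pos'],s['tool_rot'],s['wrist_force'])
E
```

```text
[ 0.5875 -0.0508  0.3649] [[ 0.0015  1.     -0.0008]
 [ 1.     -0.0015  0.0003]
 [ 0.0003 -0.0008 -1.    ]] [-0.2354 -0.0984  0.1514]
```

View pics/b1.png

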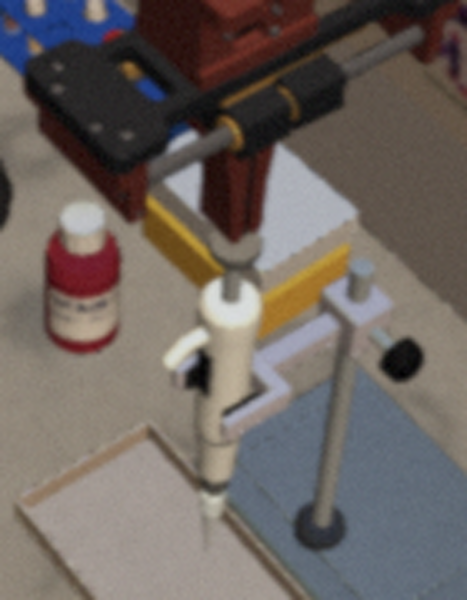

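The fingers are closed and centred about 15 mm above the button. I'll approach to about 3 mm above it, then press in small steps.

Request:
{"fn": "play_rows", "kwargs": {"increments": [-1,-1,1,4,0,0,0,-1,0,0,4,0,0,0,-1,0,0,4,0,0,0,-1,0,0,1,0,0,0,-1,0,0,1,0,0,0,-1,0,0,1,0,0,0,-1,0,0,1,0,0,0,-1,0,0,0,0,0,0]}}

```text
clock: 12.8
eef_pos: [0.5891, -0.053, 0.3494]
tool_rot: [[0.003, 1.0, 0.0], [1.0, -0.003, 0.0], [0.0, 0.0, -1.0]]
wrist_force: [-0.3, 0.2, 0.4]
width: 0.0005
gripper_force: 0.0
```

Request:
{"fn": "play_rows", "kwargs": {"increments": [-1,0,0,0.5,0,0,0,-1,0,0,0.5,0,0,0,-1,0,0,0.5,0,0,0,-1,0,0,0.5,0,0,0,-1,0,0,0.5,0,0,0,-1,0,0,0.5,0,0,0,-1,0,0,0,0,0,0,-1,0,0,0,0,0,0]}}

```text
clock: 13.6
eef_pos: [0.5891, -0.0531, 0.3462]
tool_rot: [[0.003, 1.0, 0.0], [1.0, -0.003, 0.0], [0.0, 0.0, -1.0]]
wrist_force: [0.4, -0.2, 2.4]
width: 0.0004
gripper_force: 1.3
```

Request:
{"fn": "play_rows", "kwargs": {"increments": [-1,0,0,0.5,0,0,0,-1,0,0,0.5,0,0,0,-1,0,0,0.5,0,0,0,-1,0,0,0.5,0,0,0,-1,0,0,0.5,0,0,0,-1,0,0,0.5,0,0,0,-1,0,0,0,0,0,0,-1,0,0,0,0,0,0]}}

```text
clock: 14.4
eef_pos: [0.589, -0.053, 0.3432]
tool_rot: [[0.003, 1.0, 0.0], [1.0, -0.003, 0.0], [0.0, 0.0, -1.0]]
wrist_force: [0.5, -0.1, 3.3]
width: 0.0006
gripper_force: 1.4
```

Request:
{"fn": "play_rows", "kwargs": {"increments": [-1,0,0,0.5,0,0,0,-1,0,0,0.5,0,0,0,-1,0,0,0.5,0,0,0,-1,0,0,0.5,0,0,0,-1,0,0,0.5,0,0,0,-1,0,0,0.5,0,0,0,-1,0,0,0,0,0,0,-1,0,0,0,0,0,0]}}

```text
clock: 15.2
eef_pos: [0.589, -0.0531, 0.3402]
tool_rot: [[0.003, 1.0, 0.0], [1.0, -0.003, -0.0], [-0.0, 0.0, -1.0]]
wrist_force: [0.4, -0.9, 2.0]
width: 0.0006
gripper_force: 1.6
```

Request:
{"fn": "play_rows", "kwargs": {"increments": [-1,0,0,0.5,0,0,0,-1,0,0,0.5,0,0,0,-1,0,0,0.5,0,0,0,-1,0,0,0.5,0,0,0,-1,0,0,0.5,0,0,0,-1,0,0,0.5,0,0,0,-1,0,0,0,0,0,0,-1,0,0,0,0,0,0]}}

```text
clock: 16.0
eef_pos: [0.589, -0.053, 0.3372]
tool_rot: [[0.003, 1.0, 0.0], [1.0, -0.003, 0.0], [0.0, 0.0, -1.0]]
wrist_force: [1.0, -0.2, 3.7]
width: 0.0006
gripper_force: 1.7
```

Request:
{"fn": "play_rows", "kwargs": {"increments": [-1,0,0,0.5,0,0,0,-1,0,0,0.5,0,0,0,-1,0,0,0.5,0,0,0,-1,0,0,0.5,0,0,0,-1,0,0,0.5,0,0,0,-1,0,0,0.5,0,0,0,-1,0,0,0,0,0,0,-1,0,0,0,0,0,0]}}

```text
clock: 16.8
eef_pos: [0.589, -0.053, 0.3342]
tool_rot: [[0.003, 1.0, 0.0], [1.0, -0.003, -0.0], [-0.0, 0.0, -1.0]]
wrist_force: [1.3, 0.3, 3.3]
width: 0.0008
gripper_force: 1.9
```

Request:
{"fn": "play_rows", "kwargs": {"increments": [-1,0,0,0.5,0,0,0,-1,0,0,0.5,0,0,0,-1,0,0,0.5,0,0,0,-1,0,0,0.5,0,0,0,-1,0,0,0.5,0,0,0,-1,0,0,0.5,0,0,0,-1,0,0,0,0,0,0,-1,0,0,0,0,0,0]}}

```text
clock: 17.6
eef_pos: [0.5891, -0.0531, 0.332]
tool_rot: [[0.004, 1.0, 0.001], [1.0, -0.004, -0.0], [-0.0, 0.001, -1.0]]
wrist_force: [-1.4, 0.2, 8.5]
width: 0.0003
gripper_force: 4.2
```

Request:
{"fn": "play_rows", "kwargs": {"increments": [-1,0,0,0.5,0,0,0,-1,0,0,0.5,0,0,0,-1,0,0,0.5,0,0,0,-1,0,0,0.5,0,0,0,-1,0,0,0,0,0,0,-1,0,0,0,0,0,0,-1,0,0,0,0,0,0,-1,0,0,0,0,0,0]}}

```text
clock: 18.4
eef_pos: [0.5892, -0.053, 0.3304]
tool_rot: [[0.004, 1.0, 0.001], [1.0, -0.004, -0.0], [-0.0, 0.001, -1.0]]
wrist_force: [-1.2, -0.1, 9.7]
width: 0.0004
gripper_force: 5.1
```

Request:
{"fn": "play_rows", "kwargs": {"increments": [-1,0,0,0.5,0,0,0,-1,0,0,0.5,0,0,0,-1,0,0,0.5,0,0,0,-1,0,0,0.5,0,0,0,-1,0,0,0.5,0,0,0,-1,0,0,0.5,0,0,0,-1,0,0,0,0,0,0,-1,0,0,0,0,0,0]}}

```text
clock: 19.2
eef_pos: [0.5893, -0.053, 0.3275]
tool_rot: [[0.004, 1.0, 0.001], [1.0, -0.004, -0.001], [-0.001, 0.001, -1.0]]
wrist_force: [-1.8, -0.5, 11.1]
width: 0.0006
gripper_force: 5.6
```

Request:
{"fn": "play_rows", "kwargs": {"increments": [-1,0,0,0.5,0,0,0,-1,0,0,0.5,0,0,0,-1,0,0,0.5,0,0,0,-1,0,0,0.5,0,0,0,-1,0,0,0,0,0,0,-1,0,0,0,0,0,0,-1,0,0,0,0,0,0,-1,0,0,0,0,0,0]}}

```text
clock: 20.0
eef_pos: [0.5893, -0.053, 0.3257]
tool_rot: [[0.004, 1.0, 0.001], [1.0, -0.004, -0.001], [-0.001, 0.001, -1.0]]
wrist_force: [-2.1, 0.2, 11.9]
width: 0.0005
gripper_force: 6.3
```

Request:
{"fn": "play_rows", "kwargs": {"increments": [-1,0,0,0.5,0,0,0,-1,0,0,0.5,0,0,0,-1,0,0,0.5,0,0,0,-1,0,0,0,0,0,0,-1,0,0,0,0,0,0,-1,0,0,0,0,0,0,-1,0,0,0,0,0,0,-1,0,0,0,0,0,0]}}

```text
clock: 20.8
eef_pos: [0.5893, -0.053, 0.3242]
tool_rot: [[0.004, 1.0, 0.001], [1.0, -0.004, -0.001], [-0.001, 0.001, -1.0]]
wrist_force: [-2.4, -0.6, 11.6]
width: 0.0005
gripper_force: 6.1
```

Request:
{"fn": "play_rows", "kwargs": {"increments": [-1,0,0,0.5,0,0,0,-1,0,0,0.5,0,0,0,-1,0,0,0.5,0,0,0,-1,0,0,0,0,0,0,-1,0,0,0,0,0,0,-1,0,0,0,0,0,0,-1,0,0,0,0,0,0,-1,0,0,0,0,0,0]}}

```text
clock: 21.6
eef_pos: [0.5893, -0.053, 0.3228]
tool_rot: [[0.004, 1.0, 0.001], [1.0, -0.004, -0.001], [-0.001, 0.001, -1.0]]
wrist_force: [-2.2, -0.4, 13.1]
width: 0.0003
gripper_force: 6.3
```

Request:
{"fn": "play_rows", "kwargs": {"increments": [-1,0,0,0.5,0,0,0,-1,0,0,0.5,0,0,0,-1,0,0,0,0,0,0,-1,0,0,0,0,0,0,-1,0,0,0,0,0,0,-1,0,0,0,0,0,0,-1,0,0,0,0,0,0,-1,0,0,0,0,0,0]}}

```text
clock: 22.4
eef_pos: [0.5893, -0.053, 0.322]
tool_rot: [[0.004, 1.0, 0.002], [1.0, -0.004, -0.001], [-0.001, 0.002, -1.0]]
wrist_force: [-3.5, 0.3, 13.7]
width: 0.0007
gripper_force: 6.9
```

```bash
python3 - <<'E'
from plan import *
f=[]
for i in range(4):
    q,d=ctrl.snapshot("scene");s=ctrl.sense();f.append(s['wrist_force'])
print(np.mean(f,0),s['eef_pos'])
cv2.imwrite("pics/e1.png",cv2.resize(q[190:350,290:430],(525,600),interpolation=2)[...,::-1])
E
```

```text
[-2.71124146 -0.45240276 13.70348512] [ 0.5893138  -0.05298113  0.32202102]
```

View pics/e1.png

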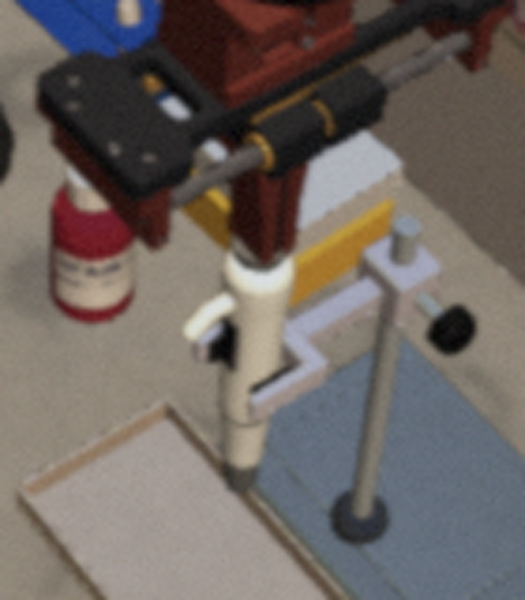

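The nozzle at (240,485) is now bare, so the tip has been ejected. I'll press on to the bottom stop.

Request:
{"fn": "play_rows", "kwargs": {"increments": [-1,0,0,0.5,0,0,0,-1,0,0,0,0,0,0,-1,0,0,0,0,0,0,-1,0,0,0,0,0,0,-1,0,0,0,0,0,0,-1,0,0,0,0,0,0,-1,0,0,0,0,0,0,-1,0,0,0,0,0,0]}}

```text
clock: 23.4
eef_pos: [0.5894, -0.053, 0.3219]
tool_rot: [[0.004, 1.0, 0.002], [1.0, -0.004, -0.001], [-0.001, 0.002, -1.0]]
wrist_force: [-3.4, -0.1, 16.1]
width: 0.0004
gripper_force: 8.2
```

That is the solid bottom stop: no further travel, and the force rose to 16 N, under the 25 N slip limit. I'll let the button up.

Request:
{"fn": "play_rows", "kwargs": {"increments": [-1,0,0,-3,0,0,0,-1,0,0,-4,0,0,0,-1,0,0,-6,0,0,0,-1,0,0,-8,0,0,0,-1,0,0,-12,0,0,0,-1,0,0,-18,0,0,0,-1,0,0,-25,0,0,0,-1,0,0,-30,0,0,0]}}

```text
clock: 24.2
eef_pos: [0.5878, -0.0535, 0.4253]
tool_rot: [[0.003, 1.0, -0.004], [1.0, -0.003, -0.0], [-0.0, -0.004, -1.0]]
wrist_force: [0.4, 0.3, -0.1]
width: 0.0004
gripper_force: 0.0
```

Request:
{"fn": "play_rows", "kwargs": {"increments": [-1,15,-15,-10,0,0,0,-1,25,-20,0,0,0,0,-1,25,-20,0,0,0,0,-1,25,-20,0,0,0,0,-1,25,-20,0,0,0,0,-1,15,-10,0,0,0,0,-1,0,0,0,0,0,0,-1,0,0,0,0,0,0]}}

```text
clock: 25.0
eef_pos: [0.4849, 0.0761, 0.4356]
tool_rot: [[0.004, 1.0, -0.0], [1.0, -0.004, -0.001], [-0.001, -0.0, -1.0]]
wrist_force: [0.6, -1.0, -0.1]
width: 0.001
gripper_force: 0.0
```

```bash
python3 - <<'E'
from plan import *
p,d=ctrl.snapshot("scene");S=cloud(p,d,**ctrl.get_calibration("scene")).reshape(-1,3)
q,_=ctrl.snapshot("top")
k=S[(abs(S[:,0]-.589)<.03)&(abs(S[:,1]+.052)<.03)&(S[:,2]>.325)&(S[:,2]<.345)];print("button",len(k),k.min(0),k.max(0),k.mean(0))
b=S[(abs(S[:,0]-.65)<.04)&(abs(S[:,1]-.158)<.04)&(S[:,2]>.03)&(S[:,2]<.12)];print("bottle",np.median(b,0))
print(ctrl.sense()['wrist_force'])
cv2.imwrite("pics/f1.png",np.hstack([cv2.resize(p[190:390,250:440],(450,474),interpolation=2),cv2.resize(q[200:320,320:430],(350,474) if 0 else (350,474),interpolation=2)])[...,::-1])
E
```

```text
button 190 [ 0.5763134  -0.06530434  0.32643047] [ 0.59979574 -0.0403048   0.33622235] [ 0.58707689 -0.05384173  0.33224551]
bottle [0.64631383 0.14759142 0.07718868]
[ 0.72151012 -0.39812778 -0.51024352]
```

View pics/f1.png

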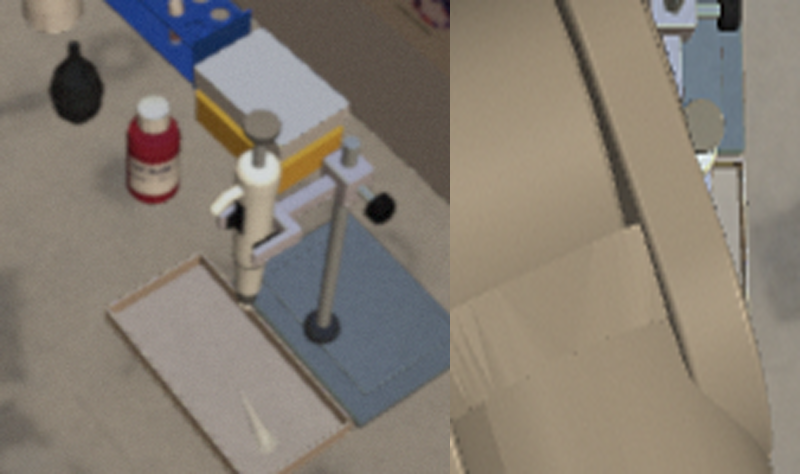

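The tip lies in the tray at about (258,420). The button is back up at its original height, so the clamp held, and the bystanders are standing where they were. Handing in.

```bash
python3 -c "
from workcell import ctrl
print(ctrl.finish_job())"
```

```text
the job is handed in; nothing more can be done
None
```

The job is handed in: the tray is under the pipette, the button was pressed to its bottom stop at about 16 N and came back up, the tip lies in the tray, the clamp did not slip, and the bottle and blower are still standing.

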